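Switch the locked purge lever past its gate

TASK

Switch the instrument's purge valve over: on the valve box whose lever carries a sliding lockout collar, lift the collar, push the lever away from the robot past the gate tooth to the far side, and let the collar drop fully back down so that the lever is locked there. Leave the plain lever on the other box where it is.

Things in the scene. Friction and masses are not known exactly. Their poses are not given: they have to be found in the camera images.
- gate_valve: White valve box 170 x 100 x 87 mm tall, fixed to the bench. Origin: centre of its underside; x axis: the way the lever is to be pushed (away from the robot); y axis: along the lever's hinge line, which passes 20 mm above the origin. At mid-slot stands a dark steel gate tooth, 45 mm wide along y, 12 mm along x, its top 114 mm above the bench.
- gate_lever (a joint): Angle of the collared lever, rad: 0 upright, positive away from the robot (box +x), stops at -0.36 and 0.36; starts at -0.34 to -0.25. Collar down, the tooth stops it at about -0.22, or 0.22 from the far side. Stays where left; takes 2 N at the collar. Steel rod 12 mm thick, grey knob 22 mm wide on its end, knob top 162 mm from the hinge line.
- gate_collar (a joint): Lift of the collar along the rod, m: 0 down, stop at 0.022; clears the tooth from 0.013. A spring pulls it down with 3 N (down) to 6 N (fully up), so it drops when let go beyond the tooth. A 28 mm square foot, 12 mm tall, is its lower end; its underside is 83 mm from the hinge line when down.
- collar_mid (a point): Centre of the collar's round barrel, the part to grip: bare metal with dark rings, 30 mm in diameter, 32 mm tall, around the rod; moves with the collar, 111 mm from the hinge line when down. Gripped across the box's y axis by upright fingers it can turn between them as the lever swings.
- plain_knob (a point): Top centre of the knob of the other, plain lever: like rod and knob on a like box, but no collar and no tooth; it leans anywhere in its slot. To be left as it is. The boxes stand side by side, middles at least 200 mm apart along y, either one to the left.

How it is judged (in metres and radians):
On the way:
1. the collar is lifted clear of the gate tooth with the lever still on the near side (value of joint gate_collar above 0.01 m and value of joint gate_lever below -0.05 rad), for 0.05 s.
At the end, for the whole second after the job is handed in: The collared lever leans at least 0.2 rad to the far side (beyond the gate tooth) and is at rest, its collar is back down to within 4 mm, and the plain lever's knob is within 20 mm of where it was (value of joint gate_lever above 0.2 rad and value of joint gate_collar below 0.004 m and velocity of joint gate_lever between -0.05 and 0.05 rad/s and distance of plain_knob from where it was at the start of the episode below 0.02 m); the robot touches nothing.
It fails at once if the plain lever is moved by more than 20 mm (distance of plain_knob from where it was at the start of the episode above 0.02 m).
It also fails if it takes over 32 s, if anything falls off the work surface, if the arm or the gripper's body presses on something with over 40 N, if the wrist force passes 120 N, or if a joint passes its speed limit or range.

ROBOT

A 6-joint arm with a two-finger parallel gripper is mounted at the origin on the work surface. World frame = base frame: x ahead of the robot, y to its left, z up, the work surface at z = 0. Lengths are in mm, angles in degrees, forces in N, time in s.
With the tool pointing down it reaches from about 375 to 925 mm from the base axis. Payload 5.7 kg.
Tool frame: the origin (TCP) lies on the centre line of the jaws, within the pads' length; the fingertips stand 19 mm ahead of it and the grasp point (between the pads) is the TCP; z points along the fingers, y is the direction in which the jaws open and shut (so a half turn about z gives the same grasp; the last joint's range is limited). The gripper opens to 88 mm and grips with 3 to 60 N. Pads are 20 mm wide; open, the fingers measure 115 mm over their backs; the gripper's body (75 mm by 178 mm) begins 61 mm behind the grasp point.
Start: joints at [60.269, 20.558, 86.54, -0, 72.909, -6.595], TCP at [235.74, 551.717, 241.623] pointing down, gripper open.
Joint ranges: [-170.27, 170.27], [-57.76, 135], [12.27, 136.19], [-55.21, 235.2], [11.17, 155.16], [-170.74, 170.74]. Speed limits (degrees/s): [136.94, 136.94, 180, 180, 180, 180].

INTERFACE

Orientations are given as [roll, pitch, yaw] about the fixed x, y, z axes, in that order (R = Rz(yaw) Ry(pitch) Rx(roll)).
In Python, from rig import arm gives the robot as it stands. The module is installed in compiled form; this text tells all that it offers.
- The arm moves only by the tool apply_moves, never from a script. Its argument "series" is a list of rows, each an object of numbers: "x", "y", "z": the shift along the world's x, y, z in m; "ax", "ay", "az": the turn, a rotation vector about the world's x, y, z in rad. A call has 1 to 20 rows; each row is the pose to reach, as a shift and turn from the pose measured when the call began; what a row does not reach only later rows make up. A row lasts 1/12 s, in which the tool goes at most 41.7 mm and 7.16 degrees, less where a joint would pass 70% of its speed; a pose out of reach is approached as far as the arm can. A call with a gripper value outside its range is refused whole. "gripper" is the opening, from 0 (shut) to 1 (fully open), set as the call begins (left out, the last holds). The fingers move at their own pace and stop on an object; the grip force is fixed at half the most. Time passes only in rows, so rows that repeat a pose let the fingers close. It gives the time, the measured TCP pose, the force and the opening at its end, in the units of the state.
- arm.get_obs(): the state, without advancing time (a new reading comes with each control period).
- arm.camera(name): name is "scene" or "top"; returns a dict with "image" (480x640x3 uint8, red, green, blue), "z_map" (480x640 float32, mm along the optical axis (not along the pixel's ray), 0 where there is no reading), "fx", "fy", "cx", "cy" (pixels), "R" (3x3) and "t" (3): a world point X has camera coordinates R X + t. Camera axes: x right, y down, z forward; pixel columns grow to the right and rows downward; lengths in mm; the calibration is good to about 2 mm. A picture is of the moment at which its call begins.
- arm.close_job(): hands the job in, once; it reports no verdict.
The state is a dict: "time": time; "joints": joint angles; "dq": joint speeds; "effort": joint torques, N m; "ee_pos": TCP position; "tool_rot": TCP orientation; "ft_force": force on the tool from outside, world axes, zero at the start; "ft_torque": the same for the moment, N m; "gripper_width": opening from 0.0 (shut) to 1.0 (fully open).
Only numpy, scipy, OpenCV 4.12 (cv2) and the standard library are available. Lean on these libraries where they do the work, as an engineer would, in place of code of your own. Each camera call takes 0.05 s, during which the arm holds its last target.

## Working session

There is one attempt and no reset: what is moved stays moved. The work goes in short steps, Python scripts to look and compute and a tool call to move; the robot and the scene stay as the last step left them, time stands still between calls to the robot, and variables do not carry over. Pictures are saved under pics/ and viewed, and the job is handed in when it is done.

Besides the shell and the picture viewer there is one more tool, called after "Emit:" as name([rows], argument=value, ...), one row to a line, values as JSON. apply_moves: Moves the arm, as the interface text tells. Its arguments: {"type":"object","properties":{"series":{"type":"array"},"gripper":{"type":"number"}},"required":["series"]}

```bash
mkdir -p pics; python3 - <<'E'
from rig import arm
import cv2,numpy as np
o=arm.get_obs();print(o)
for n in("scene","top"):
    c=arm.camera(n);cv2.imwrite(f"pics/{n}0.png",c["image"][:,:,::-1]);np.savez(f"{n}0.npz",**c)
    print(n,c["fx"],c["cx"],c["cy"],c["R"],c["t"], -np.array(c["R"]).T@np.array(c["t"]))
E
```

```text
{'time': 0.0, 'joints': array([ 6.02703399e+01,  2.05973113e+01,  8.65974730e+01, -2.30591026e-03,
        7.29080614e+01, -6.59433334e+00]), 'dq': array([-0.02340358, -0.01629823,  0.0950882 ,  0.04185267,  0.07989309,
        0.04480246]), 'effort': array([-7.50437193e-04, -5.15371192e+01, -2.70716339e+01,  6.72915392e-02,
        3.49892420e-02, -1.65307843e-04]), 'ee_pos': array([235.43734614, 551.17844806, 240.82609884]), 'tool_rot': array([-1.79897582e+02, -9.62241673e-03,  1.56865344e+02]), 'ft_force': array([ 0.54443193, -0.21587559, -0.30658396]), 'ft_torque': array([-0.05867866, -0.00711961, -0.05554637]), 'gripper_width': 0.9994176312314318}
scene 463.6239451612588 316.8111545524741 246.64633132712126 [[ 0.31986487  0.94733223  0.01575133]
 [ 0.70730962 -0.2276944  -0.66922968]
 [-0.63039636  0.22520414 -0.74288864]] [-164.53932927 -305.99410518 1083.50222031] [ 952.09877741 -157.80891468  602.73286719]
top 556.947447879383 319.5087506311434 245.03127945056582 [[ 0.0227126  -0.99963435  0.0146731 ]
 [-0.99706117 -0.02372337 -0.07284387]
 [ 0.07316533 -0.01297551 -0.99723541]] [-23.32715765 548.96441399 792.22883058] [ 4.89917233e+02 -1.57682217e-02  8.30369622e+02]
```

View pics/scene0.png

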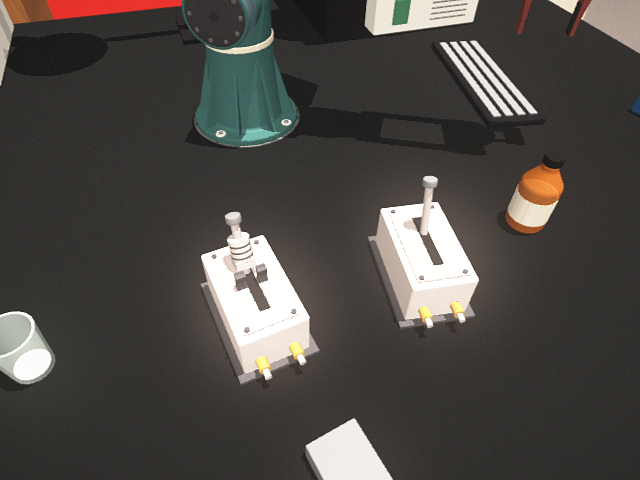

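View pics/top0.png

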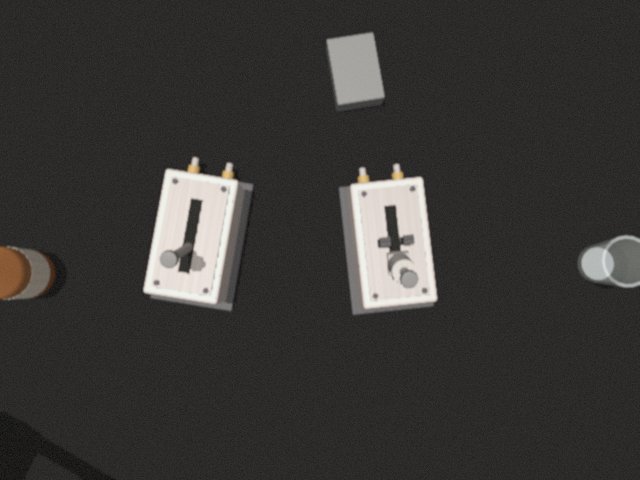

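The gate valve is the right-hand box in the top view: tooth near (396,241), collar near (402,262), knob near (408,279). The plain lever's knob is at (169,258). In the scene view the collar is at (240,250). Next I measure the box top outline at z=87 and the knob from both views.

```bash
cat > h.py <<'E'
import numpy as np,cv2
def ray(c,u,v):
    d=np.array([(u-c["cx"])/c["fx"],(v-c["cy"])/c["fy"],1.]);R=c["R"];return -R.T@c["t"],R.T@d
def onplane(c,u,v,z):
    o,d=ray(c,u,v);return o+d*(z-o[2])/d[2]
def depthpt(c,u,v):
    z=c["z_map"][int(round(v)),int(round(u))];o,d=ray(c,u,v);return o+d*z
def proj(c,X):
    p=c["R"]@X+c["t"];return np.array([c["fx"]*p[0]/p[2]+c["cx"],c["fy"]*p[1]/p[2]+c["cy"]])
def two(c1,p1,c2,p2):
    o1,d1=ray(c1,*p1);o2,d2=ray(c2,*p2)
    s=np.linalg.lstsq(np.c_[d1,-d2],o2-o1,rcond=None)[0]
    a=o1+d1*s[0];b=o2+d2*s[1];return (a+b)/2,np.linalg.norm(a-b)
def load(n): return dict(np.load(n))
E
python3 - <<'E'
from h import *
t=load("top0.npz");s=load("scene0.npz")
H,W=480,640
# height map for top
v,u=np.mgrid[:H,:W]
def xyz(c):
    z=c["z_map"];P=np.stack([(u-c["cx"])/c["fx"]*z,(v-c["cy"])/c["fy"]*z,z],-1);return (P-c["t"])@c["R"]
P=xyz(t);Q=xyz(s)
for nm,A in(("top",P),("scene",Q)):
    for side,sl in(("right",A[...,1]<0),("left",A[...,1]>0)):
        m=(abs(A[...,2]-87)<5)&sl&(A[...,0]>300)&(A[...,0]<750)&(abs(A[...,1])<330)
        n,l,st,ce=cv2.connectedComponentsWithStats(m.astype(np.uint8));k=1+np.argmax(st[1:,4])
        m=l==k; pts=A[m][:,:2].astype(np.float32)
        print(nm,side,m.sum(),A[m][:,2].mean(),cv2.minAreaRect(pts))
    m=(A[...,2]>100)&(A[...,2]<190)&(A[...,0]>300)&(A[...,0]<750)&(abs(A[...,1])<300)
    n,l,st,ce=cv2.connectedComponentsWithStats(m.astype(np.uint8))
    for k in range(1,n):
        if st[k,4]>10:
            B=A[l==k];top=B[B[:,2]>B[:,2].max()-6];print(nm,st[k],ce[k],B[:,2].max(),top.mean(0))
# colour contours
m=(cv2.cvtColor(t["image"],cv2.COLOR_RGB2GRAY)>150).astype(np.uint8)
for c in cv2.findContours(m,0,1)[0]:
    if cv2.contourArea(c)>3000:
        w=np.array([onplane(t,*p[0],87)[:2] for p in c],np.float32);print("col",cv2.boundingRect(c),cv2.minAreaRect(w))
E
```

```text
top right 7723 86.29713251366013 ((550.55615234375, -108.60052490234375), (169.12889099121094, 99.41464233398438), 7.313397407531738)
top left 8557 86.49330476210734 ((552.6103515625, 163.07606506347656), (99.77616119384766, 169.1955108642578), 82.04814147949219)
top [402 235  13  10 115] [407.75652174 239.44347826] 116.29045694971269 [ 552.54272388 -123.91653781  113.52973147]
top [378 237  13  10 111] [384.40540541 241.8018018 ] 117.29181818773176 [548.87502323 -93.63281642 113.77363075]
top [159 245  32  24 415] [172.98795181 256.4746988 ] 180.9778182747344 [516.99092279 168.09942015 177.77739612]
top [387 251  32  38 847] [401.9622196  268.49940968] 178.49202894238226 [ 502.70972221 -115.01636338  174.42154614]
scene right 5677 85.88202454827113 ((550.4484252929688, -110.10453033447266), (168.7541046142578, 98.60978698730469), 7.328014850616455)
scene left 4844 85.94997705786504 ((552.4187622070312, 161.85626220703125), (99.13230895996094, 169.87930297851562), 82.292724609375)
scene [420 176  18  53 490] [427.05510204 198.42040816] 179.9635150341553 [518.82847038 165.97424111 177.07798362]
scene [ 225  212   42   72 1317] [240.89901291 248.96051632] 177.61732015641962 [ 503.30558706 -116.16569385  173.67417879]
col (350, 164, 87, 145) ((561.0656127929688, -106.48370361328125), (189.50537109375, 99.58500671386719), 7.363485336303711)
col (143, 157, 95, 148) ((563.2473754882812, 161.27174377441406), (99.57174682617188, 190.36407470703125), 82.01779174804688)
```

```bash
python3 - <<'E'
from h import *
t=load("top0.npz");s=load("scene0.npz")
a=cv2.resize(t["image"][215:315,340:450],None,fx=5,fy=5)[...,::-1]
b=cv2.resize(s["image"][200:300,190:300],None,fx=5,fy=5)[...,::-1]
cv2.imwrite("pics/crop0.png",cv2.resize(np.hstack([a,b]),(800,364)))
E
```

```text
(no output)
```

View pics/crop0.png

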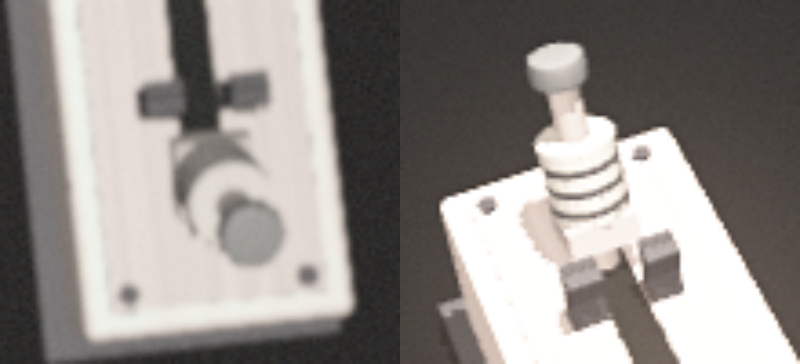

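Measurements agree with the given sizes:

| Item | Value |
|---|---|
| Box top | 169 x 99 mm at z≈86 |
| Box centre | (550.5, -109.3) |
| Box yaw | +7.3° |
| Knob top | (503, -115.5, 175), so lever ≈ -0.30 rad |
| Off-axis error | ≈ 0 |
| collar_mid | ≈ (518, -113.5, 126) |

The tool yaw needs +30.4°.

Emit:
apply_moves([
  {"x": 0.015,"y": -0.035,"z": 0.005,"az": 0.05},
  {"x": 0.03,"y": -0.07,"z": 0.01,"az": 0.1},
  {"x": 0.046,"y": -0.108,"z": 0.02,"az": 0.15},
  {"x": 0.062,"y": -0.146,"z": 0.02,"az": 0.2},
  {"x": 0.078,"y": -0.184,"z": 0.02,"az": 0.25},
  {"x": 0.094,"y": -0.222,"z": 0.02,"az": 0.3},
  {"x": 0.11,"y": -0.26,"z": 0.02,"az": 0.35},
  {"x": 0.126,"y": -0.297,"z": 0.02,"az": 0.4},
  {"x": 0.142,"y": -0.334,"z": 0.02,"az": 0.45},
  {"x": 0.158,"y": -0.372,"z": 0.02,"az": 0.5},
  {"x": 0.174,"y": -0.41,"z": 0.02,"az": 0.531},
  {"x": 0.19,"y": -0.448,"z": 0.02,"az": 0.531},
  {"x": 0.206,"y": -0.486,"z": 0.02,"az": 0.531},
  {"x": 0.222,"y": -0.523,"z": 0.02,"az": 0.531},
  {"x": 0.238,"y": -0.56,"z": 0.02,"az": 0.531},
  {"x": 0.254,"y": -0.598,"z": 0.02,"az": 0.531},
  {"x": 0.269,"y": -0.633,"z": 0.02,"az": 0.531},
  {"x": 0.2826,"y": -0.6647,"z": 0.02,"az": 0.531},
  {"x": 0.2826,"y": -0.6647,"z": 0.02,"az": 0.531},
  {"x": 0.2826,"y": -0.6647,"z": 0.02,"az": 0.531},
], gripper=1)

```text
schema error: expected keys x, y, z, ax, ay, az
```

All six keys are needed in each row.

Emit:
apply_moves([
  {"x": 0.03,"y": -0.07,"z": 0.01,"ax": 0,"ay": 0,"az": 0.1},
  {"x": 0.062,"y": -0.146,"z": 0.02,"ax": 0,"ay": 0,"az": 0.2},
  {"x": 0.062,"y": -0.146,"z": 0.02,"ax": 0,"ay": 0,"az": 0.2},
  {"x": 0.094,"y": -0.222,"z": 0.02,"ax": 0,"ay": 0,"az": 0.3},
  {"x": 0.11,"y": -0.26,"z": 0.02,"ax": 0,"ay": 0,"az": 0.35},
  {"x": 0.126,"y": -0.297,"z": 0.02,"ax": 0,"ay": 0,"az": 0.4},
  {"x": 0.142,"y": -0.334,"z": 0.02,"ax": 0,"ay": 0,"az": 0.45},
  {"x": 0.158,"y": -0.372,"z": 0.02,"ax": 0,"ay": 0,"az": 0.5},
  {"x": 0.174,"y": -0.41,"z": 0.02,"ax": 0,"ay": 0,"az": 0.531},
  {"x": 0.19,"y": -0.448,"z": 0.02,"ax": 0,"ay": 0,"az": 0.531},
  {"x": 0.206,"y": -0.486,"z": 0.02,"ax": 0,"ay": 0,"az": 0.531},
  {"x": 0.222,"y": -0.523,"z": 0.02,"ax": 0,"ay": 0,"az": 0.531},
  {"x": 0.238,"y": -0.56,"z": 0.02,"ax": 0,"ay": 0,"az": 0.531},
  {"x": 0.254,"y": -0.598,"z": 0.02,"ax": 0,"ay": 0,"az": 0.531},
  {"x": 0.269,"y": -0.633,"z": 0.02,"ax": 0,"ay": 0,"az": 0.531},
  {"x": 0.2826,"y": -0.6647,"z": 0.02,"ax": 0,"ay": 0,"az": 0.531},
  {"x": 0.2826,"y": -0.6647,"z": 0.02,"ax": 0,"ay": 0,"az": 0.531},
  {"x": 0.2826,"y": -0.6647,"z": 0.02,"ax": 0,"ay": 0,"az": 0.531},
  {"x": 0.2826,"y": -0.6647,"z": 0.02,"ax": 0,"ay": 0,"az": 0.531},
  {"x": 0.2826,"y": -0.6647,"z": 0.02,"ax": 0,"ay": 0,"az": 0.531},
], gripper=1)

```text
time: 1.77
ee_pos: [517.6, -113.5, 260.3]
tool_rot: [-180.0, -0.1, -172.8]
ft_force: [-0.6, -0.1, 0.6]
gripper_width: 0.998
```

On target, with yaw at 187.2°. Now down to z≈127, staying open.

Emit:
apply_moves([
  {"x": 0.0004,"y": 0,"z": -0.03,"ax": 0,"ay": 0,"az": 0},
  {"x": 0.0004,"y": 0,"z": -0.06,"ax": 0,"ay": 0,"az": 0},
  {"x": 0.0004,"y": 0,"z": -0.085,"ax": 0,"ay": 0,"az": 0},
  {"x": 0.0004,"y": 0,"z": -0.105,"ax": 0,"ay": 0,"az": 0},
  {"x": 0.0004,"y": 0,"z": -0.12,"ax": 0,"ay": 0,"az": 0},
  {"x": 0.0004,"y": 0,"z": -0.133,"ax": 0,"ay": 0,"az": 0},
  {"x": 0.0004,"y": 0,"z": -0.133,"ax": 0,"ay": 0,"az": 0},
  {"x": 0.0004,"y": 0,"z": -0.133,"ax": 0,"ay": 0,"az": 0},
])

```text
time: 2.43
ee_pos: [516.6, -111.4, 127.0]
tool_rot: [179.9, -0.2, -172.7]
ft_force: [-0.7, -0.5, 0.9]
gripper_width: 0.998
```

```bash
python3 - <<'E'
from h import *
from rig import arm
c=arm.camera("scene");print(arm.get_obs()["ft_force"])
cv2.imwrite("pics/s1.png",cv2.resize(c["image"][150:330,140:380],None,fx=3,fy=3)[...,::-1])
E
```

```text
[0.6208209  0.24096434 0.00928215]
```

View pics/s1.png

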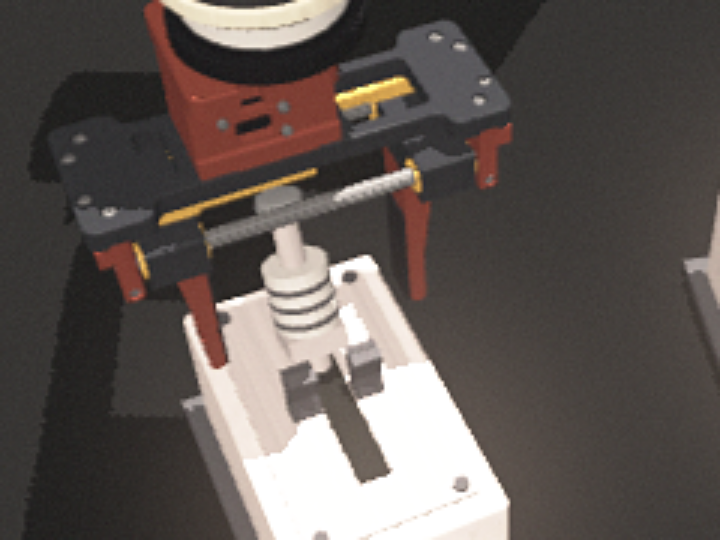

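The fingers (crop 210,340 and 415,270) straddle the barrel (300,290) evenly, and the knob (278,203) sits clear of the body. The pose reads about 2 mm off, so I correct that and then close.

Emit:
apply_moves([
  {"x": 0.0014,"y": -0.002,"z": 0,"ax": 0,"ay": 0,"az": 0},
  {"x": 0.0014,"y": -0.002,"z": 0,"ax": 0,"ay": 0,"az": 0},
  {"x": 0.0014,"y": -0.002,"z": 0,"ax": 0,"ay": 0,"az": 0},
])

```text
time: 2.73
ee_pos: [519.6, -114.1, 128.7]
tool_rot: [-180.0, -0.0, -172.7]
ft_force: [-0.1, -0.6, 0.7]
gripper_width: 0.999
```

Emit:
apply_moves([
  {"x": 0,"y": 0,"z": 0,"ax": 0,"ay": 0,"az": 0},
  {"x": 0,"y": 0,"z": 0,"ax": 0,"ay": 0,"az": 0},
  {"x": 0,"y": 0,"z": 0,"ax": 0,"ay": 0,"az": 0},
  {"x": 0,"y": 0,"z": 0,"ax": 0,"ay": 0,"az": 0},
  {"x": 0,"y": 0,"z": 0,"ax": 0,"ay": 0,"az": 0},
  {"x": 0,"y": 0,"z": 0,"ax": 0,"ay": 0,"az": 0},
  {"x": 0,"y": 0,"z": 0,"ax": 0,"ay": 0,"az": 0},
  {"x": 0,"y": 0,"z": 0,"ax": 0,"ay": 0,"az": 0},
  {"x": 0,"y": 0,"z": 0,"ax": 0,"ay": 0,"az": 0},
  {"x": 0,"y": 0,"z": 0,"ax": 0,"ay": 0,"az": 0},
  {"x": 0,"y": 0,"z": 0,"ax": 0,"ay": 0,"az": 0},
  {"x": 0,"y": 0,"z": 0,"ax": 0,"ay": 0,"az": 0},
], gripper=0.2)

```text
time: 3.73
ee_pos: [519.7, -114.5, 128.7]
tool_rot: [-179.9, -0.0, -172.7]
ft_force: [0.1, -2.4, -1.5]
gripper_width: 0.336
```

The opening reads 0.336 × 88 ≈ 29.6 mm, so the barrel is gripped. Lifting 18 mm along the rod.

Emit:
apply_moves([
  {"x": -0.0013,"y": -0.0002,"z": 0.0043,"ax": 0,"ay": 0,"az": 0},
  {"x": -0.0026,"y": -0.0003,"z": 0.0086,"ax": 0,"ay": 0,"az": 0},
  {"x": -0.004,"y": -0.0005,"z": 0.013,"ax": 0,"ay": 0,"az": 0},
  {"x": -0.0053,"y": -0.0007,"z": 0.0172,"ax": 0,"ay": 0,"az": 0},
  {"x": -0.0053,"y": -0.0007,"z": 0.0172,"ax": 0,"ay": 0,"az": 0},
  {"x": -0.0053,"y": -0.0007,"z": 0.0172,"ax": 0,"ay": 0,"az": 0},
  {"x": -0.0053,"y": -0.0007,"z": 0.0172,"ax": 0,"ay": 0,"az": 0},
], gripper=0)

```text
time: 4.32
ee_pos: [514.2, -115.2, 145.9]
tool_rot: [-179.9, -0.0, -172.7]
ft_force: [0.6, -2.8, -7.1]
gripper_width: 0.335
```

```bash
python3 - <<'E'
from h import *
from rig import arm
c=arm.camera("scene");o=arm.get_obs();print(o["ft_force"],o["ee_pos"])
cv2.imwrite("pics/s2.png",cv2.resize(c["image"][150:330,140:380],None,fx=3,fy=3)[...,::-1])
E
```

```text
[ 0.84206945 -2.59589843 -6.14160686] [ 514.16021733 -115.1556131   145.73706706]
```

View pics/s2.png

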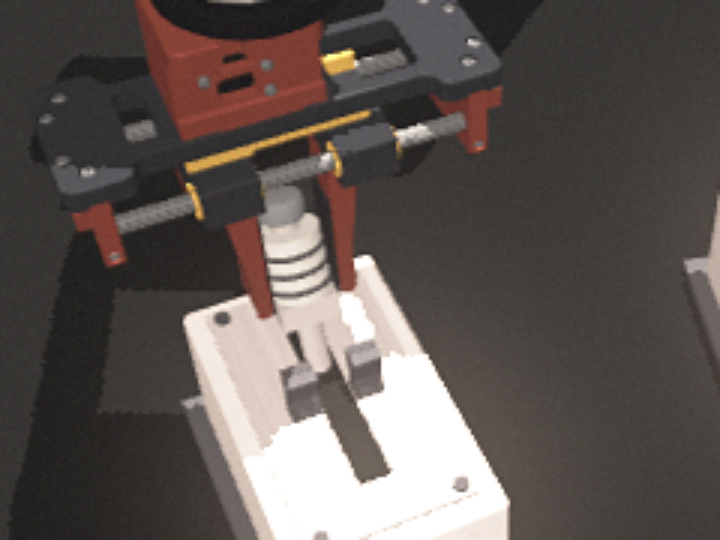

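The collar is clearly up: its foot is above the tooth, and the force reads -6 to -7 N as expected. Swinging along the arc to upright first.

Emit:
apply_moves([
  {"x": 0.0037,"y": 0.0005,"z": 0.0011,"ax": 0,"ay": 0,"az": 0},
  {"x": 0.0074,"y": 0.001,"z": 0.002,"ax": 0,"ay": 0,"az": 0},
  {"x": 0.0112,"y": 0.0014,"z": 0.0029,"ax": 0,"ay": 0,"az": 0},
  {"x": 0.0149,"y": 0.0019,"z": 0.0037,"ax": 0,"ay": 0,"az": 0},
  {"x": 0.0187,"y": 0.0024,"z": 0.0043,"ax": 0,"ay": 0,"az": 0},
  {"x": 0.0225,"y": 0.0029,"z": 0.0048,"ax": 0,"ay": 0,"az": 0},
  {"x": 0.0264,"y": 0.0034,"z": 0.0052,"ax": 0,"ay": 0,"az": 0},
  {"x": 0.0302,"y": 0.0039,"z": 0.0055,"ax": 0,"ay": 0,"az": 0},
  {"x": 0.034,"y": 0.0044,"z": 0.0057,"ax": 0,"ay": 0,"az": 0},
  {"x": 0.0378,"y": 0.0048,"z": 0.0058,"ax": 0,"ay": 0,"az": 0},
  {"x": 0.0378,"y": 0.0048,"z": 0.0058,"ax": 0,"ay": 0,"az": 0},
  {"x": 0.0378,"y": 0.0048,"z": 0.0058,"ax": 0,"ay": 0,"az": 0},
])

```text
time: 5.37
ee_pos: [551.4, -110.3, 151.1]
tool_rot: [-180.0, -0.1, -172.7]
ft_force: [-1.8, -4.6, -5.5]
gripper_width: 0.338
```

```bash
python3 - <<'E'
from h import *
from rig import arm
c=arm.camera("scene");o=arm.get_obs();print(o["ft_force"],o["ee_pos"])
cv2.imwrite("pics/s3.png",cv2.resize(c["image"][150:330,140:380],None,fx=3,fy=3)[...,::-1])
E
```

```text
[-2.39370197 -3.97045569 -5.6701721 ] [ 551.41402383 -110.31018061  151.18275424]
```

View pics/s3.png

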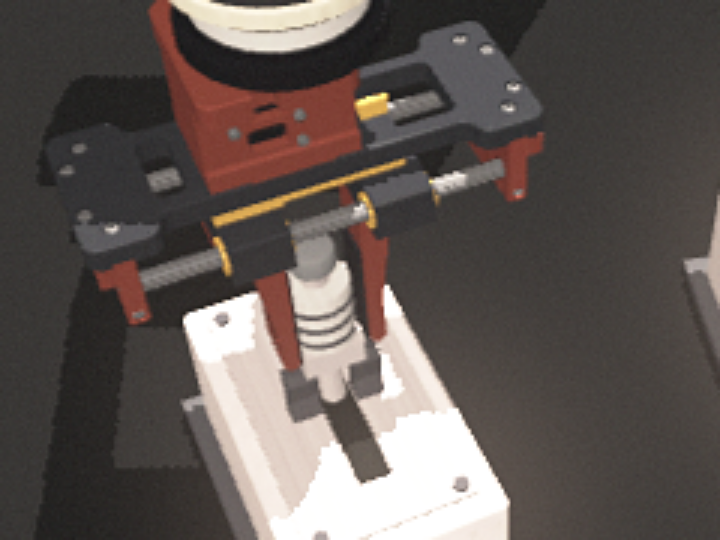

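Upright, with the collar foot held above the tooth (crop 335,360) and light drag. Continuing to about +0.34 rad.

Emit:
apply_moves([
  {"x": 0.0038,"y": 0.0005,"z": 0,"ax": 0,"ay": 0,"az": 0},
  {"x": 0.0077,"y": 0.001,"z": -0.0002,"ax": 0,"ay": 0,"az": 0},
  {"x": 0.0115,"y": 0.0015,"z": -0.0005,"ax": 0,"ay": 0,"az": 0},
  {"x": 0.0153,"y": 0.002,"z": -0.0009,"ax": 0,"ay": 0,"az": 0},
  {"x": 0.0191,"y": 0.0024,"z": -0.0015,"ax": 0,"ay": 0,"az": 0},
  {"x": 0.0229,"y": 0.0029,"z": -0.0021,"ax": 0,"ay": 0,"az": 0},
  {"x": 0.0267,"y": 0.0034,"z": -0.0029,"ax": 0,"ay": 0,"az": 0},
  {"x": 0.0304,"y": 0.0039,"z": -0.0037,"ax": 0,"ay": 0,"az": 0},
  {"x": 0.0341,"y": 0.0044,"z": -0.0047,"ax": 0,"ay": 0,"az": 0},
  {"x": 0.0378,"y": 0.0048,"z": -0.0058,"ax": 0,"ay": 0,"az": 0},
  {"x": 0.0427,"y": 0.0055,"z": -0.0074,"ax": 0,"ay": 0,"az": 0},
  {"x": 0.0427,"y": 0.0055,"z": -0.0074,"ax": 0,"ay": 0,"az": 0},
  {"x": 0.0427,"y": 0.0055,"z": -0.0074,"ax": 0,"ay": 0,"az": 0},
])

```text
time: 6.5
ee_pos: [597.6, -104.6, 145.3]
tool_rot: [-179.9, 0.3, -172.7]
ft_force: [4.6, 0.3, 1.0]
gripper_width: 0.03
```

```bash
python3 - <<'E'
from h import *
from rig import arm
c=arm.camera("scene");o=arm.get_obs();print(o["ft_force"],o["ee_pos"])
cv2.imwrite("pics/s4.png",cv2.resize(c["image"][150:330,140:380],None,fx=3,fy=3)[...,::-1])
E
```

```text
[4.82336124 0.51792652 2.17777761] [ 597.17797448 -104.62507857  145.29385905]
```

View pics/s4.png

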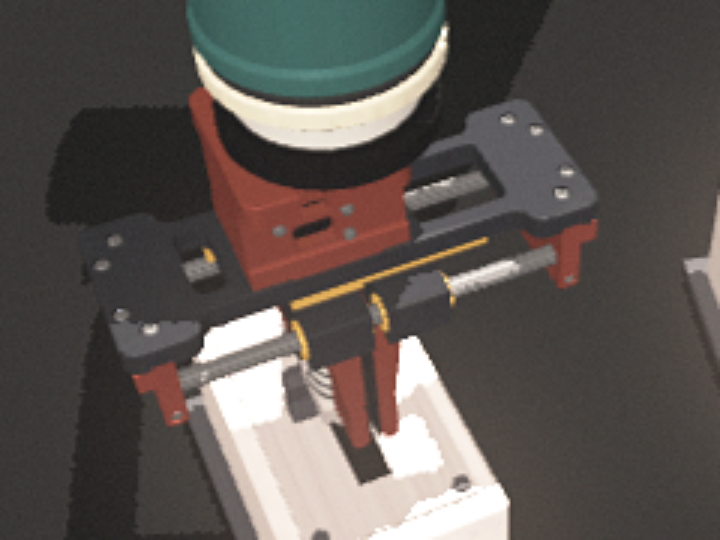

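The barrel slipped out: the opening is 0.03 and the fingers (crop 365,400) have shut ahead of the lever, which is behind at about (315,380). I'll raise straight up and look.

Emit:
apply_moves([
  {"x": 0,"y": 0,"z": 0.03,"ax": 0,"ay": 0,"az": 0},
  {"x": 0,"y": 0,"z": 0.07,"ax": 0,"ay": 0,"az": 0},
  {"x": 0,"y": 0,"z": 0.11,"ax": 0,"ay": 0,"az": 0},
  {"x": -0.04,"y": 0,"z": 0.14,"ax": 0,"ay": 0,"az": 0},
  {"x": -0.08,"y": 0,"z": 0.14,"ax": 0,"ay": 0,"az": 0},
  {"x": -0.12,"y": 0,"z": 0.14,"ax": 0,"ay": 0,"az": 0},
  {"x": -0.12,"y": 0,"z": 0.14,"ax": 0,"ay": 0,"az": 0},
], gripper=0.9)

```text
time: 7.13
ee_pos: [469.2, -102.6, 285.1]
tool_rot: [179.9, -0.1, -172.7]
ft_force: [-1.0, 0.2, -0.1]
gripper_width: 0.504
```

```bash
python3 - <<'E'
from h import *
from rig import arm
s=arm.camera("scene");t=arm.camera("top")
np.savez("s5.npz",**s);np.savez("t5.npz",**t)
a=cv2.resize(t["image"][150:320,330:450],(400,567));b=cv2.resize(s["image"][190:350,180:293],(400,567))
cv2.imwrite("pics/s5.png",np.hstack([a,b])[...,::-1])
E
```

```text
(no output)
```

View pics/s5.png

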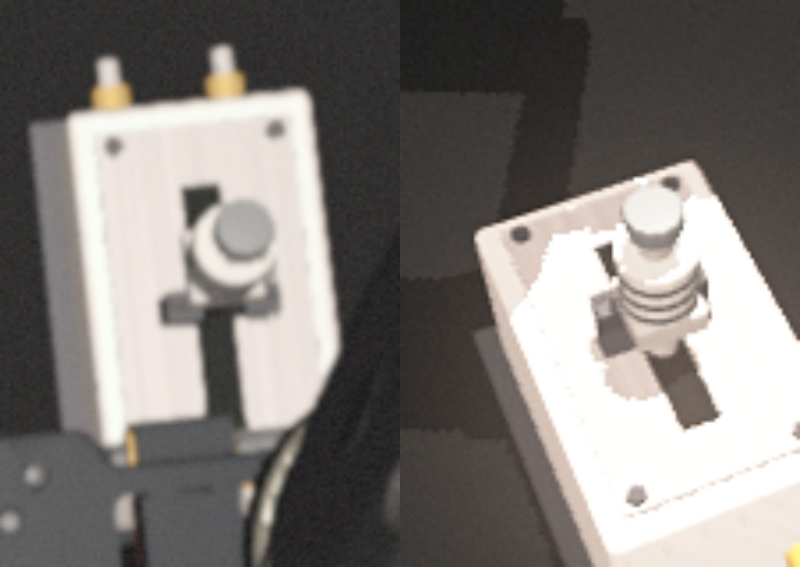

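The lever is now a bit beyond upright, with the collar foot at or resting on the tooth's far edge. Measuring the knob and collar.

```bash
python3 - <<'E'
from h import *
H,W=480,640
v,u=np.mgrid[:H,:W]
def xyz(c):
    z=c["z_map"];P=np.stack([(u-c["cx"])/c["fx"]*z,(v-c["cy"])/c["fy"]*z,z],-1);return (P-c["t"])@c["R"]
th=np.radians(7.3);ex=np.array([np.cos(th),np.sin(th)]);ey=np.array([-ex[1],ex[0]]);o=np.array([550.5,-109.3])
for n in("t5","s5"):
    A=xyz(load(n+".npz"));b=(A[...,:2]-o);X=b@ex;Y=b@ey;Z=A[...,2]
    k=(abs(X)<75)&(abs(Y)<20)&(Z>168)&(Z<190)
    n1,l,st,ce=cv2.connectedComponentsWithStats(k.astype(np.uint8));j=1+np.argmax(st[1:,4]);k=l==j
    m=k&(Z>np.percentile(Z[k],90)-6)
    print(n,"knob",k.sum(),X[m].mean(),Y[m].mean(),Z[m].max(),ce[j])
    # all lever pts : along-rod profile
    a=np.arcsin(np.clip(X[m].mean()/162,-1,1));print("angle",a)
    m=(abs(X)<70)&(abs(Y)<18)&(Z>105)&(Z<190)
    r=X*np.sin(a)+(Z-20)*np.cos(a);q=X*np.cos(a)-(Z-20)*np.sin(a)
    for r0 in range(84,166,3):
        g=m&(abs(r-r0)<1.5)&(abs(q)<20)
        if g.sum()>2:print(r0,g.sum(),round(float(q[g].max()),1),round(float(np.ptp(Y[g])),1))
E
```

```text
t5 knob 273 21.013658407708572 1.0566345456287731 186.12798110368595 [402.54578755 218.87545788]
angle 0.13008047766762662
90 20 -13.0 32.6
93 68 9.0 35.9
96 26 14.7 34.1
99 13 12.7 25.3
102 12 13.0 27.1
105 46 14.3 28.4
108 18 13.3 28.1
111 15 7.3 25.9
114 14 -0.2 24.0
117 9 1.8 16.8
120 24 7.7 22.1
123 12 0.2 22.4
126 7 -4.0 12.4
129 18 4.0 24.2
132 20 6.8 25.5
135 65 13.9 29.8
138 159 14.9 29.8
141 7 7.3 16.8
153 8 -1.4 18.6
156 8 -3.3 8.9
159 42 11.0 20.0
162 203 10.6 20.7
165 11 5.8 17.3
s5 knob 253 22.074593199687467 -0.8662167399778895 182.3571074594525 [250.95652174 250.71541502]
angle 0.13668816258914168
87 4 -7.9 4.1
90 9 1.4 3.7
93 30 13.7 30.8
96 35 13.9 27.7
99 26 13.6 27.6
102 27 13.8 26.2
105 55 14.0 28.6
108 22 14.5 25.0
111 38 14.4 29.6
114 27 14.3 25.8
117 21 14.7 22.4
120 40 14.8 29.4
123 25 14.6 26.2
126 22 14.0 26.1
129 36 14.8 27.1
132 30 14.2 26.1
135 127 13.8 29.6
138 124 13.2 29.1
141 13 4.9 10.1
144 4 4.7 3.4
150 3 8.4 9.1
153 16 9.4 18.7
156 28 10.1 18.0
159 58 9.7 19.6
162 150 9.4 19.5
```

The lever is at ≈ +0.13 rad and the collar's top is at r≈138, against 127 when down. So the foot rests on top of the tooth, about 11 mm up. From here it only needs pushing further: past 0.22 the collar drops by itself. I'll push the knob, not the collar, with closed fingers: tips at z≈163, starting behind it.

Emit:
apply_moves([
  {"x": 0.025,"y": -0.005,"z": 0,"ax": 0,"ay": 0,"az": 0},
  {"x": 0.0515,"y": -0.0105,"z": 0,"ax": 0,"ay": 0,"az": 0},
  {"x": 0.0515,"y": -0.0105,"z": 0,"ax": 0,"ay": 0,"az": 0},
  {"x": 0.0515,"y": -0.0105,"z": 0,"ax": 0,"ay": 0,"az": 0},
  {"x": 0.0515,"y": -0.0105,"z": 0,"ax": 0,"ay": 0,"az": 0},
  {"x": 0.0515,"y": -0.0105,"z": 0,"ax": 0,"ay": 0,"az": 0},
  {"x": 0.0515,"y": -0.0105,"z": -0.03,"ax": 0,"ay": 0,"az": 0},
  {"x": 0.0515,"y": -0.0105,"z": -0.06,"ax": 0,"ay": 0,"az": 0},
  {"x": 0.0515,"y": -0.0105,"z": -0.085,"ax": 0,"ay": 0,"az": 0},
  {"x": 0.0515,"y": -0.0105,"z": -0.103,"ax": 0,"ay": 0,"az": 0},
  {"x": 0.0515,"y": -0.0105,"z": -0.103,"ax": 0,"ay": 0,"az": 0},
  {"x": 0.0515,"y": -0.0105,"z": -0.103,"ax": 0,"ay": 0,"az": 0},
  {"x": 0.0515,"y": -0.0105,"z": -0.103,"ax": 0,"ay": 0,"az": 0},
], gripper=0)

```text
time: 8.32
ee_pos: [527.1, -114.5, 184.0]
tool_rot: [-179.9, 0.3, -172.8]
ft_force: [-0.0, 0.2, 1.0]
gripper_width: 0.004
```

```bash
python3 - <<'E'
from h import *
from rig import arm
c=arm.camera("scene");o=arm.get_obs();print(o["ft_force"],o["ee_pos"])
cv2.imwrite("pics/s6.png",cv2.resize(c["image"][150:330,140:380],None,fx=3,fy=3)[...,::-1])
E
```

```text
[1.02980946 0.06743499 0.70049379] [ 527.513976   -114.7484445   184.38703186]
```

View pics/s6.png

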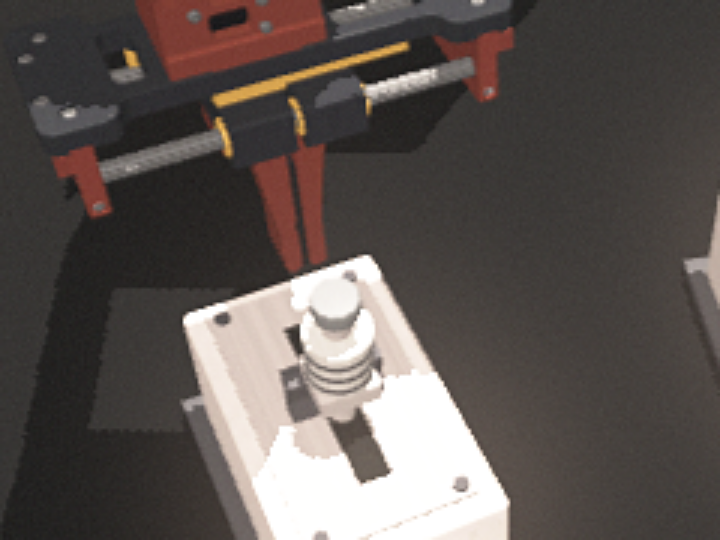

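The closed fingers stand behind the knob (crop 335,300) and in line with it. Pushing gently to about +0.3 rad.

Emit:
apply_moves([
  {"x": 0.004,"y": 0.002,"z": -0.001,"ax": 0,"ay": 0,"az": 0},
  {"x": 0.008,"y": 0.003,"z": -0.002,"ax": 0,"ay": 0,"az": 0},
  {"x": 0.012,"y": 0.004,"z": -0.002,"ax": 0,"ay": 0,"az": 0},
  {"x": 0.015,"y": 0.004,"z": -0.002,"ax": 0,"ay": 0,"az": 0},
  {"x": 0.018,"y": 0.005,"z": -0.002,"ax": 0,"ay": 0,"az": 0},
  {"x": 0.021,"y": 0.005,"z": -0.002,"ax": 0,"ay": 0,"az": 0},
  {"x": 0.024,"y": 0.006,"z": -0.002,"ax": 0,"ay": 0,"az": 0},
  {"x": 0.027,"y": 0.006,"z": -0.002,"ax": 0,"ay": 0,"az": 0},
  {"x": 0.03,"y": 0.006,"z": -0.002,"ax": 0,"ay": 0,"az": 0},
  {"x": 0.033,"y": 0.007,"z": -0.002,"ax": 0,"ay": 0,"az": 0},
  {"x": 0.036,"y": 0.007,"z": -0.002,"ax": 0,"ay": 0,"az": 0},
  {"x": 0.039,"y": 0.007,"z": -0.002,"ax": 0,"ay": 0,"az": 0},
  {"x": 0.042,"y": 0.008,"z": -0.002,"ax": 0,"ay": 0,"az": 0},
  {"x": 0.045,"y": 0.008,"z": -0.002,"ax": 0,"ay": 0,"az": 0},
  {"x": 0.0485,"y": 0.0085,"z": -0.002,"ax": 0,"ay": 0,"az": 0},
  {"x": 0.0485,"y": 0.0085,"z": -0.002,"ax": 0,"ay": 0,"az": 0},
  {"x": 0.0485,"y": 0.0085,"z": -0.002,"ax": 0,"ay": 0,"az": 0},
  {"x": 0.0485,"y": 0.0085,"z": -0.002,"ax": 0,"ay": 0,"az": 0},
])

```text
time: 9.87
ee_pos: [576.6, -106.3, 182.7]
tool_rot: [-179.9, 0.4, -172.8]
ft_force: [0.2, 0.2, -0.2]
gripper_width: 0.007
```

```bash
python3 - <<'E'
from h import *
from rig import arm
c=arm.camera("scene");o=arm.get_obs();print(o["ft_force"],o["ee_pos"])
cv2.imwrite("pics/s7.png",cv2.resize(c["image"][150:330,140:380],None,fx=3,fy=3)[...,::-1])
E
```

```text
[ 0.16152636 -0.50203618 -0.33082245] [ 576.45602317 -106.29012532  182.67307837]
```

View pics/s7.png

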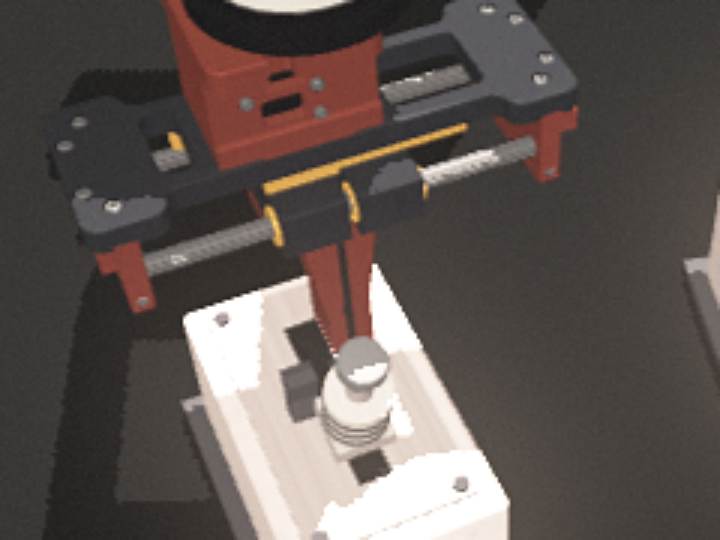

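The knob is at crop (362,362), bare rod shows below it, and the tooth is behind, so the collar appears to have dropped. Backing off and measuring.

Emit:
apply_moves([
  {"x": -0.01,"y": -0.001,"z": 0,"ax": 0,"ay": 0,"az": 0},
  {"x": -0.03,"y": -0.004,"z": 0.01,"ax": 0,"ay": 0,"az": 0},
  {"x": -0.06,"y": -0.008,"z": 0.04,"ax": 0,"ay": 0,"az": 0},
  {"x": -0.08,"y": -0.01,"z": 0.075,"ax": 0,"ay": 0,"az": 0},
  {"x": -0.11,"y": -0.014,"z": 0.1,"ax": 0,"ay": 0,"az": 0},
  {"x": -0.13,"y": -0.014,"z": 0.1,"ax": 0,"ay": 0,"az": 0},
  {"x": -0.13,"y": -0.014,"z": 0.1,"ax": 0,"ay": 0,"az": 0},
  {"x": -0.13,"y": -0.014,"z": 0.1,"ax": 0,"ay": 0,"az": 0},
  {"x": -0.13,"y": -0.014,"z": 0.1,"ax": 0,"ay": 0,"az": 0},
])

```text
time: 10.67
ee_pos: [446.7, -120.3, 282.4]
tool_rot: [-179.9, 0.4, -172.8]
ft_force: [0.1, -0.9, -0.1]
gripper_width: 0.008
```

```bash
python3 - <<'E'
from h import *
from rig import arm
s=arm.camera("scene");t=arm.camera("top")
np.savez("s8.npz",**s);np.savez("t8.npz",**t);print(arm.get_obs()["ee_pos"],arm.get_obs()["ft_force"])
a=cv2.resize(t["image"][150:320,330:450],(400,567));b=cv2.resize(s["image"][190:350,180:293],(400,567))
cv2.imwrite("pics/s8.png",np.hstack([a,b])[...,::-1])
H,W=480,640
v,u=np.mgrid[:H,:W]
def xyz(c):
    z=c["z_map"];P=np.stack([(u-c["cx"])/c["fx"]*z,(v-c["cy"])/c["fy"]*z,z],-1);return (P-c["t"])@c["R"]
th=np.radians(7.3);ex=np.array([np.cos(th),np.sin(th)]);ey=np.array([-ex[1],ex[0]]);o=np.array([550.5,-109.3])
for n,c in(("t",t),("s",s)):
    A=xyz(c);b=(A[...,:2]-o);X=b@ex;Y=b@ey;Z=A[...,2]
    k=(abs(X)<75)&(abs(Y)<20)&(Z>160)&(Z<190)
    n1,l,st,ce=cv2.connectedComponentsWithStats(k.astype(np.uint8));j=1+np.argmax(st[1:,4]);k=l==j
    a=.3
    for i in range(8):
        r=X*np.sin(a)+(Z-20)*np.cos(a);m=k&(abs(r-162)<3);a=np.arctan2(X[m].mean(),Z[m].mean()-20)
    print(n,"knob",k.sum(),X[m].mean(),Y[m].mean(),Z[m].mean(),"angle",a)
    m=(abs(X)<80)&(abs(Y)<18)&(Z>95)&(Z<190)
    r=X*np.sin(a)+(Z-20)*np.cos(a);q=X*np.cos(a)-(Z-20)*np.sin(a)
    print([(r0,int((m&(abs(r-r0)<1.5)&(abs(q)<20)).sum())) for r0 in range(81,168,3)])
    A0=xyz(load("top0.npz" if n=="t" else "scene0.npz"))
    for B in(A0,A):
        g=(B[...,2]>172)&(B[...,2]<184)&(abs(B[...,0]-518)<30)&(abs(B[...,1]-167)<30);print("plain",B[g].mean(0))
E
```

```text
[ 447.09443163 -120.23103857  282.0003004 ] [-0.48012125 -0.53714953 -0.57317017]
t knob 275 50.79572076143171 0.7451829273410967 173.53154105882928 angle 0.3195127787368418
[(81, 2), (84, 14), (87, 27), (90, 32), (93, 24), (96, 46), (99, 21), (102, 27), (105, 22), (108, 18), (111, 27), (114, 28), (117, 18), (120, 30), (123, 30), (126, 165), (129, 110), (132, 12), (135, 10), (138, 9), (141, 9), (144, 3), (147, 0), (150, 1), (153, 9), (156, 25), (159, 46), (162, 183), (165, 11)]
plain [517.11784745 167.47928645 177.31118948]
plain [517.14079816 167.51465243 177.40329265]
s knob 270 51.281783803904 -0.8549513973372671 172.7826763810635 angle 0.32383574145493194
[(81, 1), (84, 10), (87, 23), (90, 18), (93, 36), (96, 29), (99, 13), (102, 24), (105, 11), (108, 13), (111, 24), (114, 15), (117, 15), (120, 28), (123, 26), (126, 206), (129, 37), (132, 8), (135, 9), (138, 3), (141, 0), (144, 0), (147, 0), (150, 1), (153, 12), (156, 19), (159, 68), (162, 169), (165, 2)]
plain [519.54735472 165.24730324 176.28056121]
plain [519.39315598 165.14045733 176.47669158]
```

View pics/s8.png

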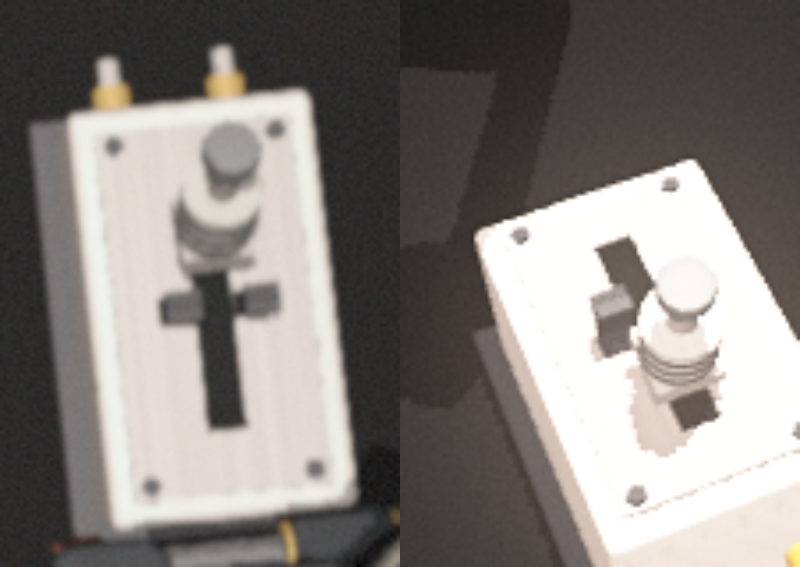

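The lever is at ≈ +0.32 rad and the collar's top is at r≈127, its down value. The tooth is behind the lever and the plain knob hasn't moved. The robot is clear, so I'm handing in.

```bash
python3 -c "
from rig import arm
print(arm.close_job())"
```

```text
the job is handed in; nothing more can be done
None
```

The purge valve is switched over: the collared lever is past the gate tooth on the far side with its collar back down. I handed the job in at about 11 s on the robot's clock; no verdict is reported.

**What I did:** I gripped the collar, lifted it about 18 mm along the rod with the lever at about -0.30 rad, and swung it to upright. The lift showed in the picture and as a 6–7 N pull at the wrist.

**What went wrong:** In the second half of the swing the barrel slipped out of the grip. The lever stopped at about +0.13 rad with the collar's foot resting on top of the tooth. I fixed this by pushing the knob onward with closed fingers until the collar dropped beyond the tooth.

**Last checks (from the two cameras):**
- **Lever:** +0.320 and +0.324 rad.
- **Collar:** its top is about 127 mm from the hinge line, which is the fully down position to within about 2 mm.
- **Plain knob:** unchanged to within 0.3 mm.
- **Robot:** standing clear of everything, with wrist force near zero.

The two cameras differ by about 2 mm on absolute positions, in line with the stated calibration. No check failed at the end.

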